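# Slide a cracked fossil slab off the stack into the preparation stage

## Robot

A 6-joint arm with a two-finger parallel gripper is mounted at the origin on the work surface. World frame = base frame: x ahead of the robot, y to its left, z up, the work surface at z = 0. Lengths are in m, angles in rad, forces in N, time in s.
With the tool pointing down it reaches from about 0.35 to 0.85 m from the base axis. Payload 8.1 kg.
Tool frame: the origin (TCP) lies at the very end of the fingers, on their centre line; the grasp point (between the pads) lies 19 mm behind it; z points along the fingers, y is the direction in which the jaws open and shut (so a half turn about z gives the same grasp; the last joint's range is limited). The gripper opens to 93 mm and grips with 3 to 60 N. Pads are 15 mm wide; open, the fingers measure 128 mm over their backs; the gripper's body (75 mm by 188 mm) begins 65 mm behind the grasp point.
Start: joints at [-1.368, 0.13, 1.488, -0, 1.523, -0.085], TCP at [0.17, -0.575, 0.219] pointing down, gripper open.
Joint ranges: [-2.96, 2.96], [-0.89, 2.26], [0.02, 2.5], [-1.34, 4.48], [0, 2.73], [-2.66, 2.66]. Speed limits (rad/s): [2.39, 2.39, 2.79, 3.14, 3.14, 3.14].

## Interface

Orientations are given as a rotation vector (axis times angle).
In Python, from plant import read_state, read_camera, close_job gives the robot as it stands.
- The arm moves only by the tool jog_arm, never from a script. Its argument "motion" is one flat list of numbers, 7 for each row, row after row: the opening, from 0 (shut) to 1 (fully open), then the shift along the tool's x, y, z scaled (see below), then the turn, a rotation vector about the tool's x, y, z scaled (see below). A call has 1 to 8 rows; each row is the pose to reach, as a shift and turn from the pose measured when the call began, along the tool's axes at that moment; what a row does not reach only later rows make up. The controller multiplies each number of a shift by 0.5 m and each number of a turn by 90 degrees. A row lasts 1/10 s, in which the tool goes at most 50 mm and 8.59 degrees, less where a joint would pass 70% of its speed; a pose out of reach is approached as far as the arm can. A call with a number of a shift or a turn outside -1 to 1 is refused whole. A call with a gripper value outside its range is refused whole. The fingers move at their own pace and stop on an object; "grip_force" is the grip in N (left out, the last holds). Time passes only in rows, so rows that repeat a pose let the fingers close. It gives the time, the measured TCP pose, the force and the opening at its end, in the units of the state.
- read_state(): the state, without advancing time (a new reading comes with each control period).
- read_camera(name): name is "scene" or "top"; returns a dict with "frame" (480x640x3 uint8, red, green, blue), "vertical_fov" (degrees; the focal length in pixels is half the picture's height over the tangent of half this angle, whatever the lens; pixels are square), "cx", "cy" (the principal point, pixels), "world_from_camera" (4x4, takes a point from camera to world coordinates). Camera axes: x right, y down, z forward; pixel columns grow to the right and rows downward; lengths in m; the calibration is good to about 2 mm. A picture is of the moment at which its call begins. There is no depth.
- close_job(): hands the job in, once; it reports no verdict.
The state is a dict: "t": time; "q": joint angles; "dq": joint speeds; "joint_torque": joint torques, N m; "tool_pos": TCP position; "orientation": TCP orientation; "force": force on the tool from outside, world axes, zero at the start; "wrist_torque": the same for the moment, N m; "opening": finger opening in m.
Only numpy, scipy, OpenCV 4.12 (cv2) and the standard library are available. Lean on these libraries where they do the work, as an engineer would, in place of code of your own. Each camera call takes 0.05 s, during which the arm holds its last target.

## Task

Get the top fossil slab ready for work under the scribe: slide it flat, sideways off the stack and wholly onto the bed of the preparation stage, push it up gently until it bears against the end stop, then bring the sliding jaw up so that it presses the slab flush against the fence, and leave it there. The slab is cracked right through, so it must never be lifted or tipped and never be forced, and the slabs beneath it must stay where they are. Leave everything else on the table alone.

Things in the scene. Friction and masses are not known exactly. Their poses are not given: they have to be found in the camera images.
- stage: Fixed preparation stage: bed plate on a low lab jack. Origin on the table under the slab's bay. Bed top 54.5 mm up, spans local x -115..+75, y -75..+75 mm. The +y end is open to the stack (slab comes in along -y); end stop at the -y end, fence on the +x side, sliding jaw on the -x side. A slab against stop and fence is centred at x +4, y 0 (give or take 5, see the stop), z 61.5 mm.
- fence: Fixed steel fence on the bed, 14 x 80 x 20 mm (x, y, z); origin at the centre of its underside, axes as the stage's. Its working face is 7 mm to -x of its origin (stage x +52 mm), from stage y -35 to +45 mm; its top is 20 mm above the bed.
- stop: End stop: dark bracket 80 mm wide (x), 20 mm tall, at the bed's -y end; origin on the bed, axes as the stage's. On two brass set-screws it holds a steel stop bar, 70 mm wide, 4.5 to 18.5 mm above the bed. The bar's face is 10 mm to +y of this origin (stage y -60 mm), but hand-set up to 5 mm either way of that: not measured, to be found by feel. The bar is rigid and tight.
- jaw (a joint): Travel of the sliding jaw towards the fence, m: 0 = fully open (face at stage x -62 mm, 114 mm from the fence), 0.030 = end of travel; it starts between 0 and 0.004, and bears on a slab that lies flush on the fence at 0.018. It slides stiffly (about 2.5 N) and stays where it is left.
- jaw_knob (a point): Centre of the upright black knob on the jaw, to push or pinch: 14 mm across, 28 mm tall, 75 to 103 mm above the table, 11 mm behind the jaw's face. The jaw block below is 22 (x) by 70 (y) mm, its top 20.5 mm above the bed. Behind it is a fixed guide block at stage x -113 to -103 mm, 20 mm tall. Axes as the stage's; the jaw moves along +x.
- slab: The top slab of the stack: sawn buff limestone with an ammonite and dark cracks on its face, 96 x 120 x 14 mm (x, y, z), 0.28 to 0.56 kg. Origin: centre of its underside, which starts 56 mm above the table, 1.5 mm higher than the bed. Its local -y edge faces the stage, its +y edge is the free one to push on. Too wide to grip across. It slides on stone or bed with friction about 0.4 (1 to 3 N).
- slab_center (a point): Centre of the top slab (half-way up its 14 mm), axes as the slab's.
- low3: The slab just beneath: 100 x 124 x 16 mm, plain, 0.48 kg; origin at the centre of its underside, 40 mm above the table; its top is at 56 mm. It lies up to a few mm askew of the top slab, and its nearest edge is 1 to 11 mm short of the stage's bed.
- low2: Second slab from the bottom, as the one above it; origin at the centre of its underside, 24 mm above the table.
- low1: Bottom slab, likewise; origin at the centre of its underside, 8 mm above the table, on a plywood board.
- jar: Bystander: amber screw-top jar, 48 mm across, 75 mm tall; origin at the centre of its underside.
- brush: Bystander: flat brush lying along its x, about 150 mm long, 14 mm wide, 9 mm thick; origin near its middle, on the table.
- lens: Bystander: hand lens lying flat, 65 mm glass, handle 75 mm to its -x, 9 mm thick; origin under the glass.
- ammonite: Bystander: loose ammonite, 44 mm across, 24 mm tall; origin at the centre of its underside.
- vertebra: Bystander: fossil vertebra, about 70 x 52 mm, 26 mm tall; origin under its round body.
- scribe: Bystander: metal air scribe lying along its x, about 140 mm long, 14 mm thick; origin near its middle, on the table.
- nodule: Bystander: rock nodule 52 x 50 mm, 30 mm tall; origin at the centre of its underside.
Things that resemble listed ones, but are neither listed nor needed, are in the scene too. Leave any pink or red look-alike of the slab alone.

How it is judged:
On the way, in this order (a step that is already met when the one before it is completed fails the run):
1. the top slab lies wholly on the bed of the stage, off the stack (y of slab_center in the frame of stage below 0.0145 m and z of slab_center in the frame of stage between 0.0585 and 0.0638 m), for 0.05 s.
2. the slab bears against the end stop with more than 1 N (contact force between slab and stop above 1 N), for 0.1 s.
3. the jaw presses the slab against the fence with more than 1 N (value of joint jaw above 0.0165 m and contact force between slab and fence above 1 N), for 0.1 s.
At the end, for the whole second after the job is handed in: Slab flat and still on the bed, within 1.5 mm of flush with the fence, its middle within 6.5 mm of the stage's lengthwise middle (stop setting included), square within 2 degrees; jaw closed up on it (joint over 0.0165); the other three slabs within 6 mm of their starts (x of slab_center in the frame of stage between 0.0025 and 0.0055 m and y of slab_center in the frame of stage between -0.0065 and 0.0065 m and z of slab_center in the frame of stage between 0.0585 and 0.0645 m and angle between the y axis of slab and the y axis of stage, either way round below 0.035 rad and angle between slab's own z axis and vertical below 0.03 rad and value of joint jaw above 0.0165 m and linear speed of slab below 0.01 m/s and angular speed of slab below 0.1 rad/s and distance of each of low1, low2, low3 from where it was at the start of the episode below 0.006 m); the robot touches nothing.
It fails at once if the cracked slab is lifted more than 6 mm above the stack's level (height (world z) of slab_center above 0.069 m).
It fails at once if the cracked slab is tipped by more than 5 degrees (angle between slab's own z axis and vertical above 0.087 rad).
It fails at once if the cracked slab is forced: over 18 N from the fingers, or over 15 N from the stop or the fence (contact force between slab and the fingers above 18 N or contact force between slab and stop above 15 N or contact force between slab and fence above 15 N).
It fails at once if a slab beneath is shifted by more than 6 mm (distance of any of low1, low2, low3 from where it was at the start of the episode above 0.006 m).
It fails at once if a bystander is moved by more than 15 mm (distance of any of jar, brush, lens, ammonite, vertebra, scribe, nodule from where it was at the start of the episode above 0.0165 m).
It also fails if it takes over 64 s, if anything falls off the work surface, if the arm or the gripper's body presses on something with over 40 N, if the wrist force passes 120 N, or if a joint passes its speed limit or range.

## Working session

There is one attempt and no reset: what is moved stays moved. The work goes in short steps, Python scripts to look and compute and a tool call to move; the robot and the scene stay as the last step left them, time stands still between calls to the robot, and variables do not carry over. Pictures are saved under pics/ and viewed, and the job is handed in when it is done.

Besides the shell and the picture viewer there is one more tool, called as a command line: name --argument value ..., lists and objects as JSON in quotes. jog_arm: Moves the arm, as the interface text tells. Its arguments: {"type":"object","properties":{"motion":{"type":"array","items":{"type":"number"}},"grip_force":{"type":"number"}},"required":["motion"]}

```bash
ls; mkdir -p pics
python3 - <<'E'
from plant import *
import cv2
print(read_state())
for n in("scene","top"):
    c=read_camera(n); cv2.imwrite(f"pics/{n}0.png",c["frame"][:,:,::-1]); print(n,c["vertical_fov"],c["cx"],c["cy"],c["world_from_camera"])
E
```

```text
pics
{'t': 0.0, 'q': array([-1.36839218e+00,  1.31147403e-01,  1.48925135e+00, -5.33080927e-06,
        1.52298186e+00, -8.54241826e-02]), 'dq': array([-0.00043583, -0.00076763,  0.00077242,  0.00128716, -0.00028099,
        0.00124801]), 'joint_torque': array([ 2.02545023e-03, -5.59831309e+01, -4.91759133e+01,  7.71165197e-02,
        3.53504287e-02, -1.42877207e-04]), 'tool_pos': array([ 0.17021663, -0.57477364,  0.21761099]), 'orientation': array([-3.10734935e+00, -4.50305100e-01,  1.72427861e-04]), 'force': array([ 0.56764729, -0.41890726, -0.93565374]), 'wrist_torque': array([ 0.03236851, -0.00902855,  0.02350331]), 'opening': 0.09282508503785242}
scene 55.68634795515816 320.26054278071257 230.91238946502156 [[-1.60987833e-02  7.05845923e-01 -7.08182436e-01  1.18538576e+00]
 [ 9.99870175e-01  1.08827096e-02 -1.18827813e-02  8.02649275e-02]
 [-6.80468939e-04 -7.08281794e-01 -7.05929485e-01  7.48580360e-01]
 [ 0.00000000e+00  0.00000000e+00  0.00000000e+00  1.00000000e+00]]
top 49.11055409891031 311.8030287075221 244.63772690075726 [[ 0.01491742 -0.98341565  0.18075156  0.34574916]
 [-0.99988054 -0.01540312 -0.00128368  0.08837005]
 [ 0.00404653 -0.18071082 -0.98352795  1.14149566]
 [ 0.          0.          0.          1.        ]]
```

View pics/scene0.png

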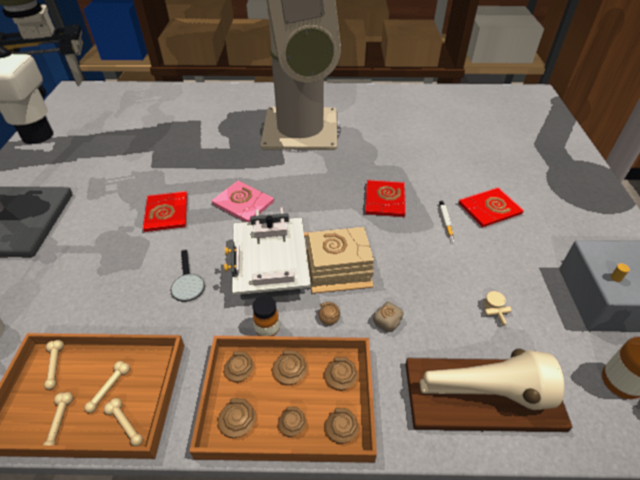

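View pics/top0.png

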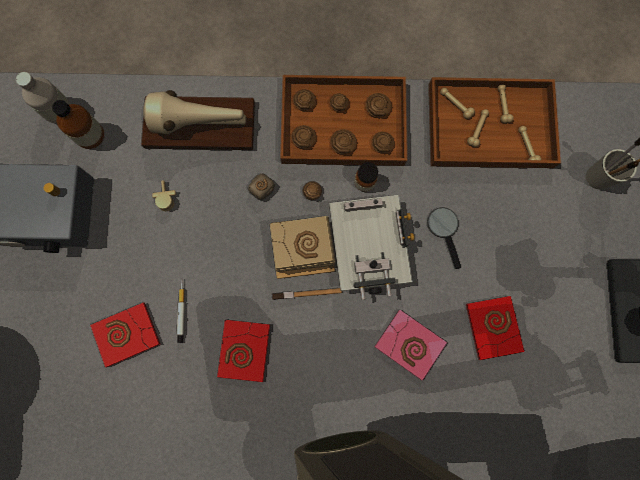

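Run:
```python
import cv2
a=cv2.imread("pics/top0.png")[180:310,255:425]; cv2.imwrite("pics/topc.png",cv2.resize(a,None,fx=4.6,fy=4.6,interpolation=cv2.INTER_CUBIC))
a=cv2.imread("pics/scene0.png")[200:310,220:385]; cv2.imwrite("pics/scenec.png",cv2.resize(a,None,fx=4.8,fy=4.8,interpolation=cv2.INTER_CUBIC))
```

```text
(no output)
```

View pics/topc.png

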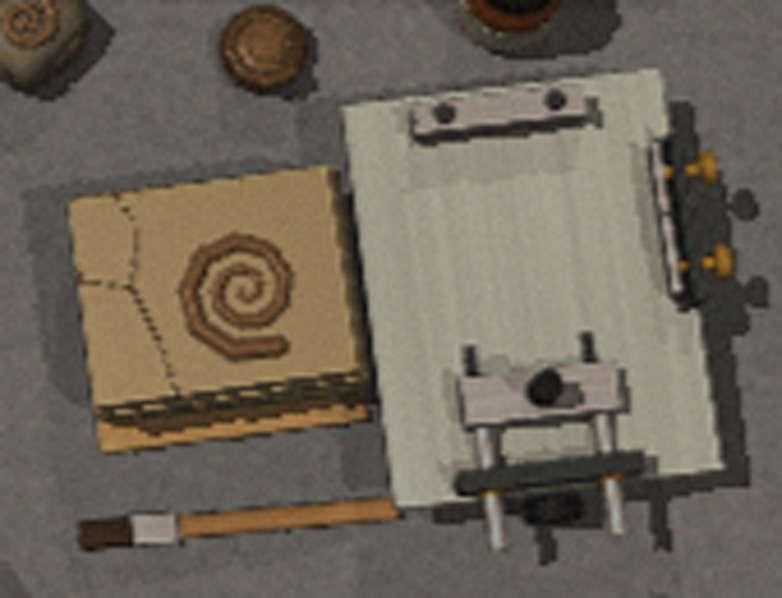

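View pics/scenec.png

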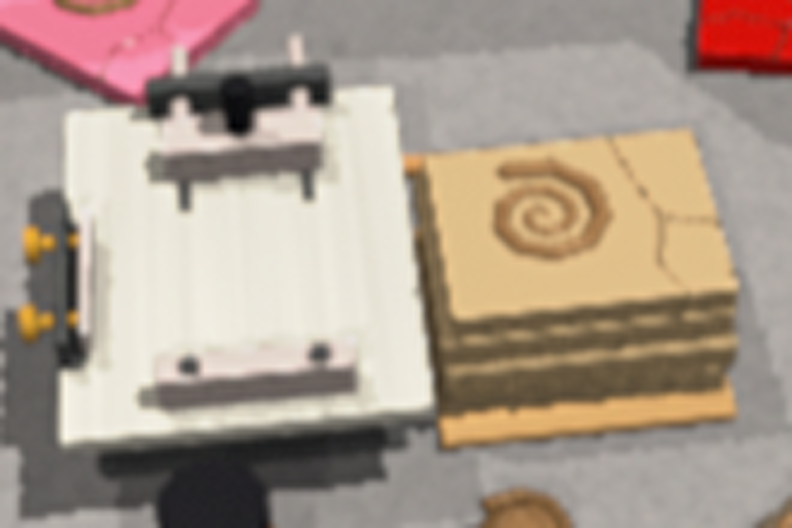

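```bash
cat > h.py <<'E'
import numpy as np,cv2
from plant import *
def ray(c,uv):
    f=240/np.tan(np.radians(c["vertical_fov"]/2)); T=np.array(c["world_from_camera"])
    uv=np.atleast_2d(uv).astype(float)
    d=np.c_[(uv[:,0]-c["cx"])/f,(uv[:,1]-c["cy"])/f,np.ones(len(uv))]@T[:3,:3].T
    return T[:3,3],d
def plane(c,uv,z):
    o,d=ray(c,uv); return o+d*((z-o[2])/d[:,2])[:,None]
def proj(c,P):
    f=240/np.tan(np.radians(c["vertical_fov"]/2)); T=np.linalg.inv(np.array(c["world_from_camera"]))
    q=np.atleast_2d(P)@T[:3,:3].T+T[:3,3]; return q[:,:2]/q[:,2:]*f+[c["cx"],c["cy"]]
def quad(mask):
    cs,_=cv2.findContours(mask,cv2.RETR_EXTERNAL,cv2.CHAIN_APPROX_NONE)
    k=max(cs,key=cv2.contourArea); h=cv2.convexHull(k)
    for e in np.arange(1,20,.5):
        a=cv2.approxPolyDP(h,e,True)
        if len(a)<=4: break
    a=a.reshape(-1,2).astype(float); pts=k.reshape(-1,2).astype(float); L=[]
    # refine: fit lines to contour points near every side
    n=len(a)
    for i in range(n):
        p,q=a[i],a[(i+1)%n]; u=(q-p)/np.linalg.norm(q-p); w=pts-p; s=w@u; dd=abs(w[:,0]*u[1]-w[:,1]*u[0])
        m=(dd<2)&(s>.1*np.linalg.norm(q-p))&(s<.9*np.linalg.norm(q-p))
        vx,vy,x,y=cv2.fitLine(pts[m].astype(np.float32),cv2.DIST_HUBER,0,.01,.01).ravel(); L.append(np.cross([x,y,1],[x+vx,y+vy,1]))
    C=[np.cross(L[i-1],L[i]) for i in range(n)]
    return np.array([c[:2]/c[2] for c in C])
E
python3 - <<'E'
from h import *
for n in("scene","top"):
    c=read_camera(n); im=c["frame"]; hsv=cv2.cvtColor(im,cv2.COLOR_RGB2HSV)
    x0,x1,y0,y1=(220,385,200,310) if n=="scene" else (255,425,180,310)
    roi=np.zeros(im.shape[:2],np.uint8); roi[y0:y1,x0:x1]=1
    for name,lo,hi,z in(("slab",(14,50,150 if n=="top" else 185),(24,140,255),.070),("bed",(15,3,150 if n=="top" else 200),(45,40,255),.0545)):
        m=cv2.inRange(hsv,lo,hi)*roi
        m=cv2.morphologyEx(m,cv2.MORPH_OPEN,np.ones((3,3))) if name=="bed" else cv2.morphologyEx(m,cv2.MORPH_CLOSE,np.ones((5,5)))
        cv2.imwrite(f"pics/m_{n}_{name}.png",m[y0:y1,x0:x1])
        q=quad(m); P=plane(c,q,z); print(n,name,"\n",np.round(np.c_[q,P[:,:2]*1000],1),np.round(np.linalg.norm(P-np.roll(P,-1,0),axis=1)*1000,1), np.round(np.degrees([np.arctan2(*(np.roll(P,-1,0)-P)[i,1::-1]) for i in range(len(P))]),2),P.mean(0))
E
cd pics; python3 -c "
import cv2,numpy as np
a=[cv2.resize(cv2.imread(f'm_{n}_{k}.png'),(390,290)) for n in('scene','top') for k in('slab','bed')]
cv2.imwrite('masks.png',np.vstack([np.hstack(a[:2]),np.hstack(a[2:])]))"
```

```text
scene slab 
 [[363.2 226.4 489.4 160.3]
 [372.8 259.1 582.4 174.7]
 [315.  265.3 600.6  60. ]
 [307.1 232.4 509.5  41.1]] [ 94.1 116.1  93.  120.8] [   8.79  -81.02 -168.33   99.56] [0.54548002 0.1090191  0.07      ]
scene bed 
 [[ 300.6  217.8  448.4   24.2]
 [ 309.1  283.2  633.1   49.2]
 [ 232.8  290.8  653.9  -95.9]
 [ 234.1  223.9  470.1 -121.2]] [186.4 146.6 185.5 147. ] [   7.72  -81.86 -172.15   98.51] [ 0.5513692  -0.03595356  0.0545    ]
top slab 
 [[326.  216.5 603.   58.1]
 [329.4 270.  490.2  50.1]
 [277.8 276.3 475.5 155.8]
 [270.7 223.9 585.3 173.5]] [113.1 106.7 111.2 116.7] [-175.91   97.93    9.15  -81.26] [0.53851787 0.10936306 0.07      ]
top bed 
 [[ 396.2  195.   656.4  -92.3]
 [ 410.4  281.   471.8 -119.1]
 [ 341.6  288.5  454.    23.8]
 [ 331.1  207.1  627.6   46.9]] [186.5 144.  175.1 142.1] [-171.72   97.11    7.6   -78.29] [ 0.5524561  -0.03516725  0.0545    ]
```

View pics/masks.png

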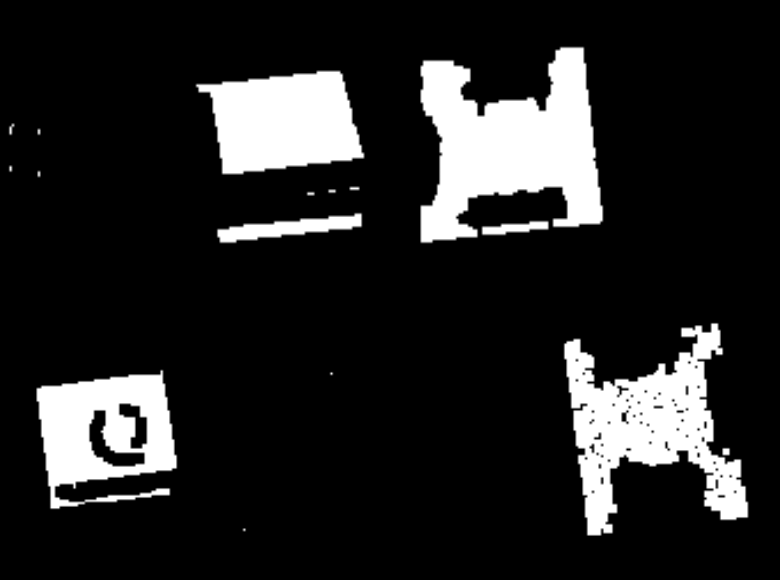

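Run:
```python
from h import *
c=read_camera("top"); im=c["frame"]; hsv=cv2.cvtColor(im,cv2.COLOR_RGB2HSV)
for (u,v) in [(280,230),(315,262),(300,275),(290,272),(350,230),(400,278),(340,210),(400,205),(390,225),(320,300),(265,250)]: print((u,v),hsv[v,u],im[v,u])
x0,x1,y0,y1=(255,425,180,310)
roi=np.zeros(im.shape[:2],np.uint8); roi[y0:y1,x0:x1]=1
m1=cv2.inRange(hsv,(12,40,115),(24,140,255))*roi; m1[272:]=0
m1=cv2.morphologyEx(m1,cv2.MORPH_OPEN,np.ones((3,3)))
m2=cv2.inRange(hsv,(20,8,140),(60,45,255))*roi
m2=cv2.morphologyEx(m2,cv2.MORPH_CLOSE,np.ones((3,3)));m2=cv2.morphologyEx(m2,cv2.MORPH_OPEN,np.ones((3,3)))
for name,m,z in(("slab",m1,.07),("bed",m2,.0545)):
    q=quad(m); P=plane(c,q,z); print(name,"\n",np.round(np.c_[q,P[:,:2]*1000],1),np.round(np.linalg.norm(P-np.roll(P,-1,0),axis=1)*1000,1), np.round(np.degrees([np.arctan2(*(np.roll(P,-1,0)-P)[i,1::-1]) for i in range(len(P))]),2),P.mean(0))
cv2.imwrite('pics/masks2.png',np.hstack([cv2.resize(m[y0:y1,x0:x1],(390,290)) for m in(m1,m2)]))
```

```text
(280, 230) [ 18 107 153] [153 128  89]
(315, 262) [ 19 103 154] [154 132  92]
(300, 275) [ 15 154  93] [93 65 37]
(290, 272) [ 17 129  75] [75 58 37]
(350, 230) [ 24  32 168] [168 164 147]
(400, 278) [ 20  35 155] [155 148 134]
(340, 210) [ 22  36 158] [158 152 136]
(400, 205) [16 30 95] [95 90 84]
(390, 225) [ 22  36 156] [156 150 134]
(320, 300) [15 32 97] [97 91 85]
(265, 250) [22 30 94] [94 91 83]
slab 
 [[325.  216.  604.2  60.3]
 [331.7 259.4 512.4  45.4]
 [275.3 267.2 494.4 161.3]
 [269.9 223.9 585.3 175.1]] [ 92.9 117.3  92.  116.3] [-170.8    98.87    8.63  -80.65] [0.54905602 0.11051214 0.07      ]
bed 
 [[ 397.   195.2  656.2  -94. ]
 [ 410.5  280.6  472.7 -119.3]
 [ 341.1  289.1  452.7   24.8]
 [ 330.1  203.1  636.4   49.3]] [185.2 145.5 185.3 144.7] [-172.14   97.91    7.61  -82.15] [ 0.55449346 -0.03481728  0.0545    ]
```

View pics/masks2.png

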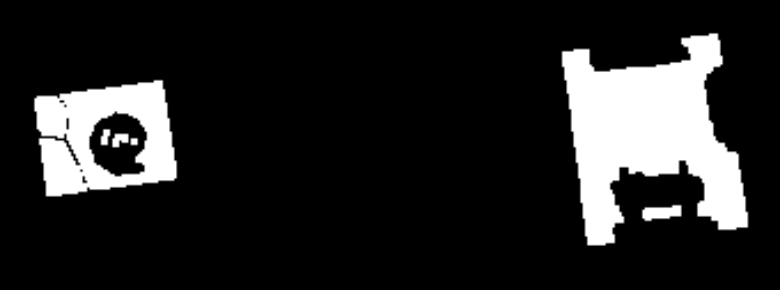

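```bash
cat >> h.py <<'E'
from scipy.spatial.transform import Rotation as R
O=np.array([.5727,-.0327,0]); YAW=np.radians(7.9)
RS=R.from_euler('z',YAW).as_matrix()
def s2w(p): return O+RS@np.array(p)
def w2s(p): return RS.T@(np.array(p)-O)
def go(ps,toolx_deg=None):
    """print shift/turn (scaled) to reach stage-frame TCP pose; tool down with tool x at stage angle"""
    s=read_state(); A=R.from_rotvec(s["orientation"])
    d=A.inv().apply(s2w(ps)-s["tool_pos"])
    a=YAW+np.radians(90 if toolx_deg is None else toolx_deg); x=np.array([np.cos(a),np.sin(a),0]); z=np.array([0,0,-1.]); B=R.from_matrix(np.c_[x,np.cross(z,x),z])
    t=(A.inv()*B).as_rotvec()
    print("shift",np.round(d/.5,4),"turn",np.round(t/(np.pi/2),4))
def st():
    s=read_state(); A=R.from_rotvec(s["orientation"]).as_matrix()
    print("t",round(s["t"],2),"stage mm",np.round(w2s(s["tool_pos"])*1000,2),"Fstage",np.round(RS.T@s["force"],2),"open",round(s["opening"],4),"toolx/stage deg",round(np.degrees(np.arctan2(A[1,0],A[0,0])-YAW),2),"tilt",np.round(A[:2,2],4))
E
python3 -c "
from h import *
st();go([-.005,.228,.219]);go([-.005,.228,.06])"
```

```text
t 0.25 stage mm [-473.17 -481.91  218.16] Fstage [ 0.48 -1.02  0.65] open 0.0934 toolx/stage deg 8.59 tilt [-0.0002  0.0008]
shift [ 1.1379e+00 -1.2640e+00 -6.0000e-04] turn [-4.000e-04 -4.000e-04 -9.046e-01]
shift [ 1.1379 -1.2638  0.3174] turn [-4.000e-04 -4.000e-04 -9.046e-01]
```

jog_arm --motion '[0.6,0.57,-0.63,0,0,0,-0.45,0.6,0.57,-0.63,0,0,0,-0.45,0.6,0.57,-0.63,0,0,0,-0.45,0.6,0.57,-0.63,0,0,0,-0.45,0.6,0.57,-0.63,0,0,0,-0.45,0.6,0.57,-0.63,0,0,0,-0.45,0.6,0.57,-0.63,0,0,0,-0.45,0.6,0.57,-0.63,0,0,0,-0.45]'

```text
t: 1.05
tool_pos: [0.3437, -0.2129, 0.2186]
orientation: [-2.761, -1.498, -0.001]
force: [1.6, -0.6, -0.0]
opening: 0.0563
```

```bash
python3 -c "
from h import *
st();go([-.005,.228,.219]);go([-.005,.228,.06])"
```

```text
t 1.05 stage mm [-251.59 -146.97  218.57] Fstage [ 1.54 -0.8  -0.03] open 0.0563 toolx/stage deg 49.06 tilt [0.0005 0.0004]
shift [ 8.897e-01 -1.189e-01 -3.000e-04] turn [ 3.000e-04 -4.000e-04 -4.549e-01]
shift [ 0.8894 -0.119   0.3177] turn [ 3.000e-04 -4.000e-04 -4.549e-01]
```

jog_arm --motion '[0.6,0.89,-0.119,0,0,0,-0.455,0.6,0.89,-0.119,0,0,0,-0.455,0.6,0.89,-0.119,0,0,0,-0.455,0.6,0.89,-0.119,0,0,0,-0.455,0.6,0.89,-0.119,0,0,0,-0.455,0.6,0.89,-0.119,0,0,0,-0.455,0.6,0.89,-0.119,0,0,0,-0.455,0.6,0.89,-0.119,0,0,0,-0.455]'

```text
t: 1.85
tool_pos: [0.5152, 0.149, 0.2188]
orientation: [2.062, 2.369, 0.001]
force: [1.0, -0.6, 1.0]
opening: 0.0558
```

```bash
python3 -c "
from h import *
st();go([-.005,.228,.09]);go([-.005,.228,.06])"
```

```text
t 1.85 stage mm [-31.96 187.88 218.83] Fstage [ 0.86 -0.74  1.04] open 0.0558 toolx/stage deg 90.03 tilt [0.001  0.0003]
shift [0.0802 0.0537 0.2577] turn [ 0.0007 -0.0001  0.0003]
shift [0.0802 0.0536 0.3177] turn [ 0.0007 -0.0001  0.0003]
```

Go to the hover first, then descend to z 0.09 and check with a picture.

jog_arm --motion '[0.6,0.08,0.054,0.1,0,0,0,0.6,0.08,0.054,0.1,0,0,0,0.6,0.08,0.054,0.18,0,0,0,0.6,0.08,0.054,0.258,0,0,0,0.6,0.08,0.054,0.258,0,0,0,0.6,0.08,0.054,0.258,0,0,0]'

```text
t: 2.45
tool_pos: [0.5359, 0.1922, 0.0898]
orientation: [-2.062, -2.369, 0.001]
force: [-0.1, 0.3, 1.9]
opening: 0.056
```

```bash
python3 -c "
from h import *
st()
a=read_camera('scene')['frame'][160:310,220:420,::-1];b=read_camera('top')['frame'][170:320,230:430,::-1]
cv2.imwrite('pics/a1.png',np.hstack([cv2.resize(i,(400,300),interpolation=cv2.INTER_CUBIC) for i in(a,b)]))
go([-.005,.228,.06])"
```

```text
t 2.45 stage mm [ -5.52 227.79  89.79] Fstage [-0.09  0.33  1.93] open 0.056 toolx/stage deg 90.03 tilt [-0.001  -0.0003]
shift [ 0.     -0.0041  0.0653] turn [ 0.003  -0.0004  0.0002]
```

View pics/a1.png

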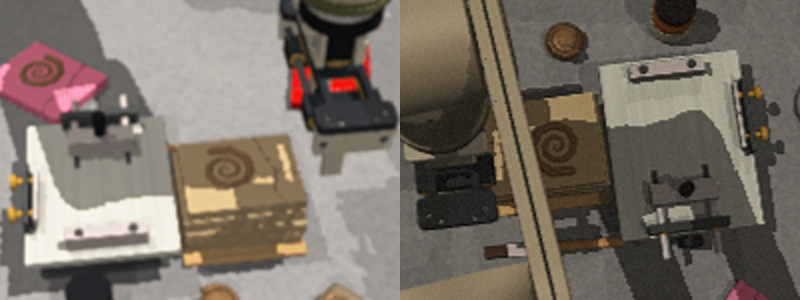

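jog_arm --motion '[0.6,0,-0.004,0.03,0,0,0,0.6,0,-0.004,0.059,0,0,0,0.6,0,-0.004,0.059,0,0,0,0.6,0,-0.004,0.059,0,0,0]'

```text
t: 2.95
tool_pos: [0.5357, 0.1922, 0.0624]
orientation: [2.062, 2.368, 0.004]
force: [-0.0, 1.0, 0.2]
opening: 0.0559
```

```bash
python3 -c "
from h import *
st()
c=read_camera('scene');im=c['frame'].copy()
P=[s2w([-.0055+dx,.228,.060]) for dx in(-.028,0,.028)]; print(proj(c,np.array(P)))
for u in proj(c,np.array(P)): cv2.circle(im,tuple(int(round(v)) for v in u),1,(255,0,255),-1)
cv2.imwrite('pics/a2.png',cv2.resize(im[180:310,280:440,::-1],None,fx=4.5,fy=4.5,interpolation=cv2.INTER_NEAREST))"
```

```text
t 2.95 stage mm [ -5.69 227.86  62.4 ] Fstage [0.11 0.99 0.18] open 0.0559 toolx/stage deg 90.01 tilt [0.003  0.0009]
[[376.62105359 236.04068268]
 [379.43154314 245.58316889]
 [382.36166139 255.53183175]]
```

View pics/a2.png

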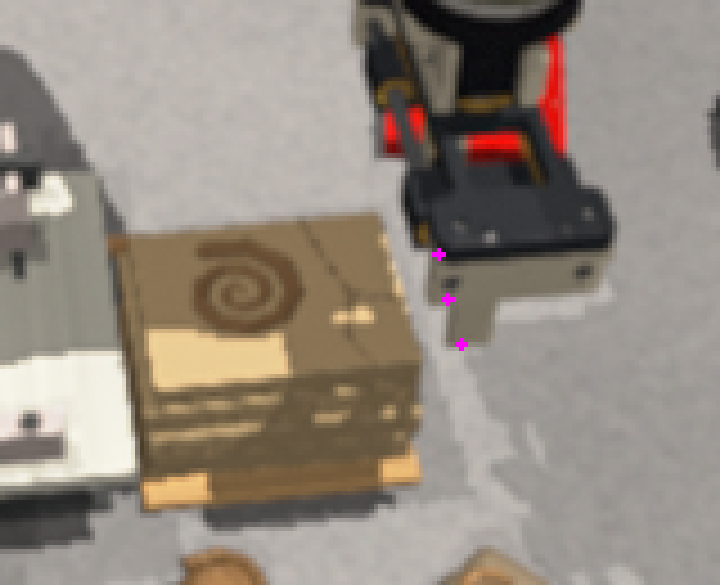

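jog_arm --motion '[0.6,-0.006,0,0.005,0,0,0,0.6,-0.012,0,0.005,0,0,0,0.6,-0.018,0,0.005,0,0,0,0.6,-0.023,0,0.005,0,0,0,0.6,-0.026,0,0.005,0,0,0,0.6,-0.029,0,0.005,0,0,0,0.6,-0.032,0,0.005,0,0,0,0.6,-0.035,0,0.005,0,0,0]'

```text
t: 3.8
tool_pos: [0.5388, 0.1751, 0.0606]
orientation: [2.061, 2.368, 0.006]
force: [-0.0, 1.5, 0.4]
opening: 0.0556
```

```bash
python3 -c "
from h import *
st()"
```

```text
t 3.8 stage mm [ -5.03 210.53  60.61] Fstage [0.18 1.44 0.41] open 0.0556 toolx/stage deg 90.02 tilt [0.0043 0.0014]
```

jog_arm --motion '[0.6,-0.005,0,0.001,0,0,0,0.6,-0.01,0,0.001,0,0,0,0.6,-0.015,0,0.001,0,0,0,0.6,-0.02,0,0.001,0,0,0,0.6,-0.025,0,0.001,0,0,0,0.6,-0.03,0,0.001,0,0,0,0.6,-0.035,0,0.001,0,0,0,0.6,-0.04,0,0.001,0,0,0]'

```text
t: 4.6
tool_pos: [0.5416, 0.1551, 0.0601]
orientation: [2.061, 2.368, 0.006]
force: [-0.2, 1.4, 1.4]
opening: 0.0557
```

```bash
python3 -c "
from h import *
st()
c=read_camera('scene');im=c['frame']
cv2.imwrite('pics/a3.png',cv2.resize(im[180:310,220:400,::-1],None,fx=4.3,fy=4.3,interpolation=cv2.INTER_NEAREST))"
```

```text
t 4.6 stage mm [ -5.01 190.32  60.12] Fstage [-0.03  1.45  1.38] open 0.0557 toolx/stage deg 90.02 tilt [0.0043 0.0014]
```

View pics/a3.png

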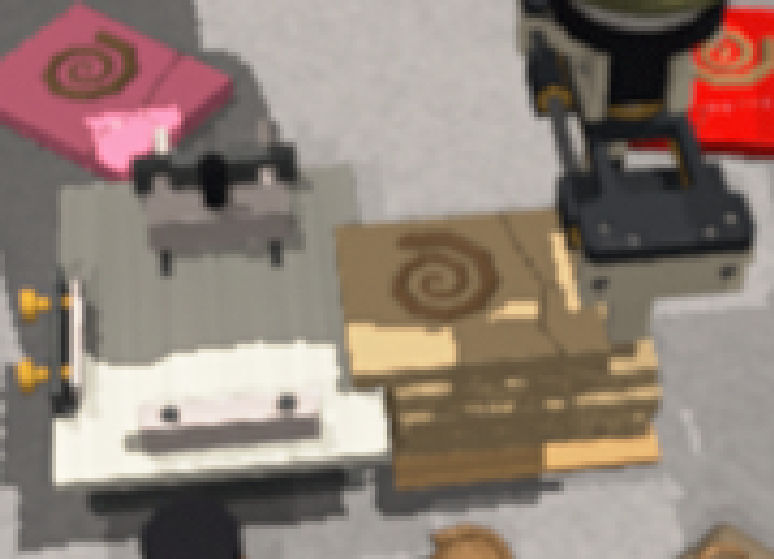

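jog_arm --motion '[0.6,-0.008,0,0,0,0,0,0.6,-0.016,0,0,0,0,0,0.6,-0.024,0,0,0,0,0,0.6,-0.032,0,0,0,0,0,0.6,-0.04,0,0,0,0,0,0.6,-0.048,0,0,0,0,0,0.6,-0.056,0,0,0,0,0,0.6,-0.064,0,0,0,0,0]'

```text
t: 5.45
tool_pos: [0.5461, 0.1227, 0.0601]
orientation: [2.061, 2.368, 0.006]
force: [-0.2, 1.3, 0.3]
opening: 0.0556
```

```bash
python3 -c "
from h import *
st()"
```

```text
t 5.45 stage mm [ -5.04 157.6   60.07] Fstage [-0.03  1.31  0.29] open 0.0556 toolx/stage deg 90.01 tilt [0.0043 0.0011]
```

jog_arm --motion '[0.6,-0.008,0,0,0,0,0,0.6,-0.016,0,0,0,0,0,0.6,-0.024,0,0,0,0,0,0.6,-0.032,0,0,0,0,0,0.6,-0.04,0,0,0,0,0,0.6,-0.048,0,0,0,0,0,0.6,-0.056,0,0,0,0,0,0.6,-0.064,0,0,0,0,0]'

```text
t: 6.25
tool_pos: [0.5503, 0.0906, 0.0598]
orientation: [2.061, 2.368, 0.005]
force: [0.4, 1.3, -0.6]
opening: 0.0556
```

```bash
python3 -c "
from h import *
st()
c=read_camera('scene');im=c['frame']
cv2.imwrite('pics/a4.png',cv2.resize(im[180:310,220:400,::-1],None,fx=4.3,fy=4.3,interpolation=cv2.INTER_NEAREST))"
```

```text
t 6.25 stage mm [ -5.25 125.2   59.8 ] Fstage [ 0.62  1.28 -0.57] open 0.0556 toolx/stage deg 90.01 tilt [0.0038 0.001 ]
```

View pics/a4.png

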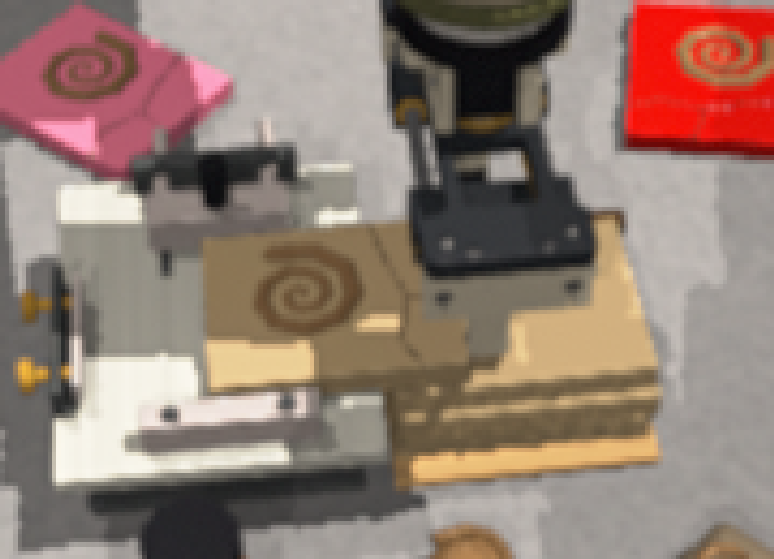

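jog_arm --motion '[0.6,-0.008,0,0,0,0,0,0.6,-0.016,0,0,0,0,0,0.6,-0.024,0,0,0,0,0,0.6,-0.032,0,0,0,0,0,0.6,-0.04,0,0,0,0,0,0.6,-0.048,0,0,0,0,0,0.6,-0.056,0,0,0,0,0,0.6,-0.064,0,0,0,0,0]'

```text
t: 7.1
tool_pos: [0.5549, 0.058, 0.0598]
orientation: [2.062, 2.367, 0.005]
force: [-0.2, 1.4, -1.4]
opening: 0.0558
```

```bash
python3 -c "
from h import *
st()"
```

```text
t 7.1 stage mm [-5.2  92.27 59.83] Fstage [-0.    1.45 -1.41] open 0.0558 toolx/stage deg 90.0 tilt [0.004  0.0006]
```

jog_arm --motion '[0.6,-0.004,0,0,0,0,0,0.6,-0.008,0,0,0,0,0,0.6,-0.012,0,0,0,0,0,0.6,-0.016,0,0,0,0,0,0.6,-0.02,0,0,0,0,0,0.6,-0.023,0,0,0,0,0,0.6,-0.025,0,0,0,0,0]'

```text
t: 7.8
tool_pos: [0.5566, 0.0454, 0.0599]
orientation: [2.061, 2.367, 0.005]
force: [0.6, 0.4, -0.4]
opening: 0.0557
```

```bash
python3 -c "
from h import *
st()
c=read_camera('scene');im=c['frame']
cv2.imwrite('pics/a5.png',cv2.resize(im[180:310,220:400,::-1],None,fx=4.3,fy=4.3,interpolation=cv2.INTER_NEAREST))"
```

```text
t 7.8 stage mm [-5.18 79.6  59.88] Fstage [ 0.63  0.36 -0.37] open 0.0557 toolx/stage deg 89.99 tilt [0.004  0.0005]
```

View pics/a5.png

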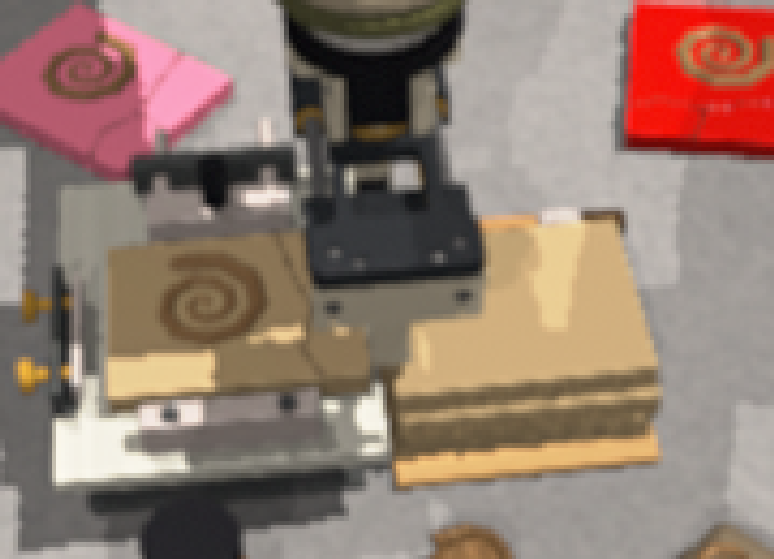

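jog_arm --motion '[0.6,-0.002,0,0,0,0,0,0.6,-0.004,0,0,0,0,0,0.6,-0.006,0,0,0,0,0,0.6,-0.008,0,0,0,0,0,0.6,-0.01,0,0,0,0,0]'

```text
t: 8.35
tool_pos: [0.5573, 0.0404, 0.0599]
orientation: [2.061, 2.367, 0.005]
force: [0.0, 1.8, -0.8]
opening: 0.0555
```

```bash
python3 -c "
from h import *
st()"
```

```text
t 8.35 stage mm [-5.2  74.48 59.87] Fstage [ 0.27  1.78 -0.83] open 0.0555 toolx/stage deg 90.0 tilt [0.004  0.0005]
```

jog_arm --motion '[0.6,-0.001,0,0,0,0,0,0.6,-0.002,0,0,0,0,0,0.6,-0.003,0,0,0,0,0,0.6,-0.004,0,0,0,0,0]'

```text
t: 8.75
tool_pos: [0.5576, 0.0383, 0.0599]
orientation: [2.061, 2.367, 0.005]
force: [-0.6, 1.7, -0.2]
opening: 0.0557
```

```bash
python3 -c "
from h import *
st()"
```

```text
t 8.75 stage mm [-5.19 72.41 59.87] Fstage [-0.35  1.8  -0.23] open 0.0557 toolx/stage deg 89.99 tilt [0.004  0.0005]
```

jog_arm --motion '[0.6,-0.001,0,0,0,0,0,0.6,-0.002,0,0,0,0,0,0.6,-0.003,0,0,0,0,0]'

```text
t: 9.05
tool_pos: [0.5578, 0.0368, 0.0599]
orientation: [2.061, 2.367, 0.005]
force: [-0.5, 1.9, -1.0]
opening: 0.0555
```

jog_arm --motion '[0.6,-0.001,0,0,0,0,0,0.6,-0.002,0,0,0,0,0,0.6,-0.003,0,0,0,0,0]'

```text
t: 9.35
tool_pos: [0.558, 0.0353, 0.0599]
orientation: [2.062, 2.367, 0.005]
force: [-0.1, 1.9, -0.5]
opening: 0.0557
```

jog_arm --motion '[0.6,-0.001,0,0,0,0,0,0.6,-0.002,0,0,0,0,0]'

```text
t: 9.55
tool_pos: [0.5582, 0.0343, 0.0599]
orientation: [2.061, 2.367, 0.005]
force: [-0.0, 1.0, -0.1]
opening: 0.0558
```

jog_arm --motion '[0.6,-0.001,0,0,0,0,0,0.6,-0.002,0,0,0,0,0]'

```text
t: 9.75
tool_pos: [0.5582, 0.0338, 0.0599]
orientation: [2.062, 2.368, 0.006]
force: [-1.2, 5.7, 1.0]
opening: 0.0557
```

jog_arm --motion '[0.6,-0.001,0,0,0,0,0,0.6,-0.002,0,0,0,0,0]'

```text
t: 9.95
tool_pos: [0.5582, 0.0338, 0.0599]
orientation: [2.063, 2.369, 0.007]
force: [-1.5, 9.0, 1.0]
opening: 0.0554
```

jog_arm --motion '[0.6,-0.001,0,0,0,0,0,0.6,-0.001,0,0,0,0,0,0.6,-0.001,0,0,0,0,0]'

```text
t: 10.25
tool_pos: [0.5582, 0.0338, 0.0599]
orientation: [2.063, 2.369, 0.008]
force: [-0.8, 5.5, 0.7]
opening: 0.0561
```

```bash
python3 -c "
from h import *
st()
c=read_camera('scene');im=c['frame']
cv2.imwrite('pics/a6.png',cv2.resize(im[180:310,220:400,::-1],None,fx=4.3,fy=4.3,interpolation=cv2.INTER_NEAREST))"
```

```text
t 10.25 stage mm [-5.18 67.88 59.92] Fstage [0.   5.58 0.68] open 0.0561 toolx/stage deg 90.01 tilt [0.0035 0.0039]
```

View pics/a6.png

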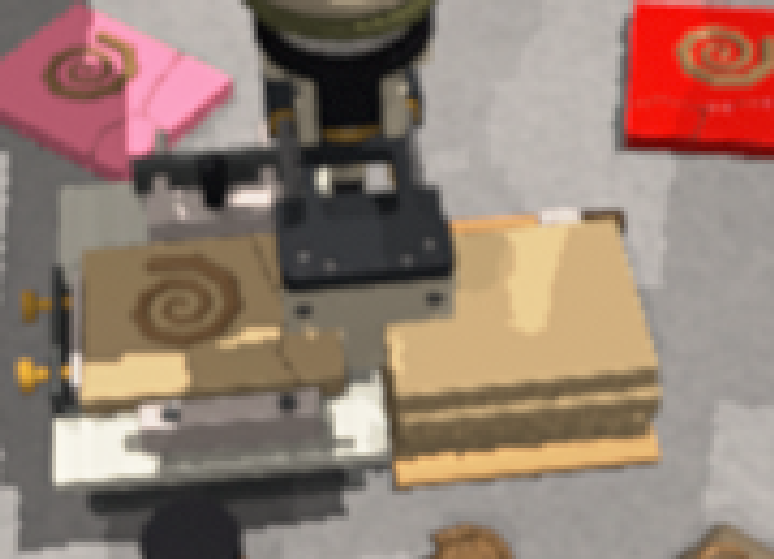

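jog_arm --motion '[0.6,0.01,0,0,0,0,0,0.6,0.025,0,0,0,0,0,0.6,0.025,0,0,0,0,0,0.6,0.025,0,-0.09,0,0,0,0.6,0.025,0,-0.18,0,0,0,0.6,0.1,0,-0.24,0,0,0,0.6,0.2,0,-0.24,0,0,0,0.6,0.25,0,-0.24,0,0,0]'

```text
t: 11.1
tool_pos: [0.5412, 0.16, 0.1825]
orientation: [2.061, 2.369, 0.014]
force: [-0.1, -0.6, -0.9]
opening: 0.056
```

```bash
python3 -c "
from h import *
st()
a=read_camera('scene')['frame'][180:310,220:390,::-1];b=read_camera('top')['frame'][180:310,255:425,::-1]
cv2.imwrite('pics/b_s.png',cv2.resize(a,None,fx=4.5,fy=4.5,interpolation=cv2.INTER_CUBIC))
cv2.imwrite('pics/b_t.png',cv2.resize(b,None,fx=4.5,fy=4.5,interpolation=cv2.INTER_CUBIC))"
```

```text
t 11.1 stage mm [ -4.74 195.17 182.55] Fstage [-0.16 -0.61 -0.9 ] open 0.056 toolx/stage deg 90.06 tilt [0.0072 0.0052]
```

View pics/b_s.png

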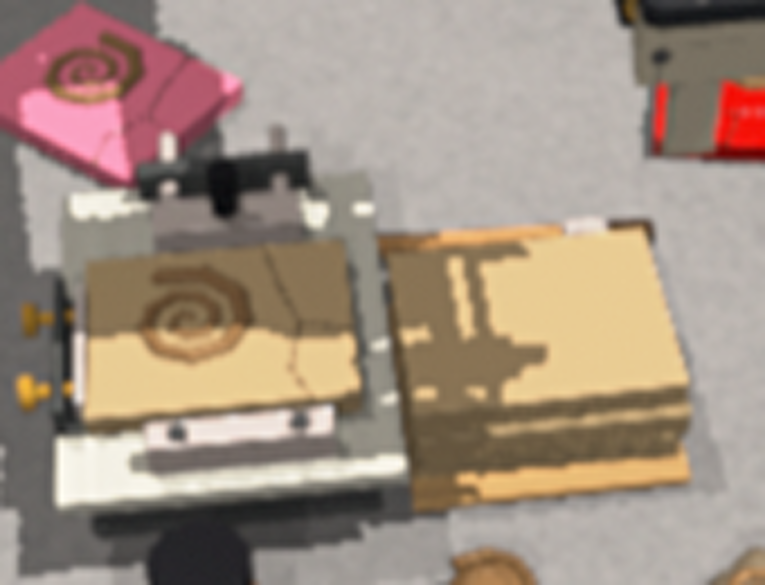

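View pics/b_t.png

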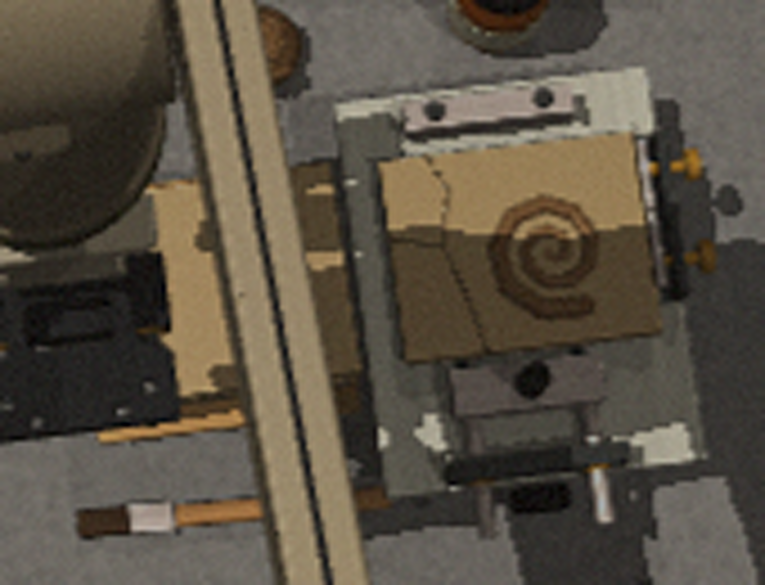

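```bash
python3 -c "
from h import *
for n,u in(('scene',(269.3,221.8)),('top',(373.4,264.2))):
    c=read_camera(n); print(n,np.round(w2s(plane(c,u,.089)[0])*1000,1))
go([-.072,0.0,.16]);go([-.072,0,.082])"
```

```text
scene [-74.5   4.8  89. ]
top [-71.9   4.3  89. ]
shift [-0.3849 -0.1332  0.0388] turn [ 0.0024 -0.0016  0.0011]
shift [-0.3853 -0.1338  0.1948] turn [ 0.0024 -0.0016  0.0011]
```

jog_arm --motion '[0.6,-0.377,-0.136,0.02,0.002,-0.002,0,0.6,-0.377,-0.136,0.02,0.002,-0.002,0,0.6,-0.377,-0.136,0.02,0.002,-0.002,0,0.6,-0.377,-0.136,0.02,0.002,-0.002,0,0.6,-0.377,-0.136,0.02,0.002,-0.002,0,0.6,-0.377,-0.136,0.02,0.002,-0.002,0]'

```text
t: 11.9
tool_pos: [0.499, -0.0411, 0.1692]
orientation: [2.066, 2.366, -0.0]
force: [-0.4, 0.7, 1.1]
opening: 0.0557
```

```bash
python3 -c "
from h import *
st();go([-.073,0.0042,.082])"
```

```text
t 11.9 stage mm [-74.18   1.8  169.25] Fstage [-0.29  0.71  1.06] open 0.0557 toolx/stage deg 89.83 tilt [ 0.0004 -0.0005]
shift [0.0049 0.0023 0.1745] turn [ 0.0002  0.0004 -0.0019]
```

jog_arm --motion '[0.6,0.005,0.002,0.05,0,0,-0.002,0.6,0.005,0.002,0.1,0,0,-0.002,0.6,0.005,0.002,0.1,0,0,-0.002]'

```text
t: 12.2
tool_pos: [0.4972, -0.0371, 0.1156]
orientation: [-2.058, -2.367, 0.005]
force: [-0.8, -0.1, 0.6]
opening: 0.0557
```

```bash
python3 -c "
from h import *
st()
a=read_camera('scene')['frame'][160:300,200:370,::-1];b=read_camera('top')['frame'][200:320,300:450,::-1]
cv2.imwrite('pics/c.png',np.hstack([cv2.resize(a,(400,330)),cv2.resize(b,(400,330))]))
go([-.073,0.0042,.082])"
```

```text
t 12.2 stage mm [-75.41   5.98 115.63] Fstage [-0.85 -0.02  0.64] open 0.0557 toolx/stage deg 90.07 tilt [-0.0059  0.0008]
shift [-0.0019  0.0005  0.0745] turn [-0.0005  0.      0.0009]
```

View pics/c.png

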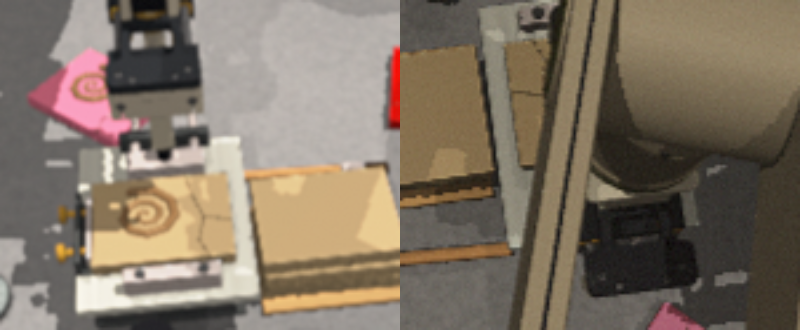

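jog_arm --motion '[0.6,-0.003,0.002,0.03,0,0,0,0.6,-0.003,0.002,0.06,0,0,0,0.6,-0.003,0.002,0.066,0,0,0,0.6,-0.003,0.002,0.066,0,0,0,0.6,-0.003,0.002,0.066,0,0,0]'

```text
t: 12.8
tool_pos: [0.5007, -0.039, 0.0864]
orientation: [-2.061, -2.37, 0.001]
force: [1.1, 0.1, -1.0]
opening: 0.0554
```

```bash
python3 -c "
from h import *
st()
a=read_camera('scene')['frame'][170:270,220:340,::-1]
cv2.imwrite('pics/d.png',cv2.resize(a,None,fx=6,fy=6,interpolation=cv2.INTER_NEAREST))
"
```

```text
t 12.8 stage mm [-72.19   3.61  86.4 ] Fstage [ 1.13 -0.05 -1.05] open 0.0554 toolx/stage deg 90.08 tilt [-0.0009 -0.0002]
```

View pics/d.png

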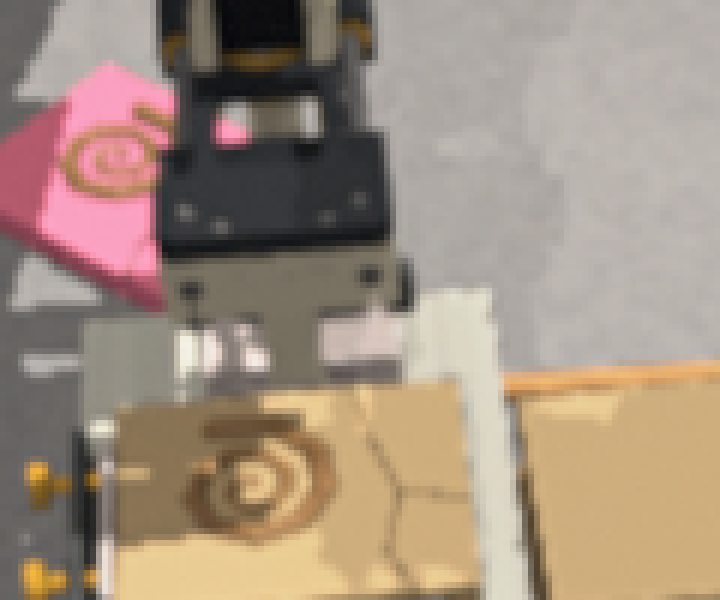

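jog_arm --motion '[0.4,0,0,0.006,0,0,0,0.4,0,0,0.006,0,0,0,0.4,0,0.006,0.006,0,0,0,0.4,0,0.012,0.006,0,0,0,0.4,0,0.016,0.006,0,0,0]'

```text
t: 13.35
tool_pos: [0.5094, -0.038, 0.0839]
orientation: [2.061, 2.37, -0.0]
force: [-0.7, -0.1, 0.1]
opening: 0.0374
```

```bash
python3 -c "
from h import *
st()"
```

```text
t 13.35 stage mm [-63.45   3.49  83.91] Fstage [-0.72  0.03  0.07] open 0.0374 toolx/stage deg 90.08 tilt [ 0.0002 -0.0003]
```

jog_arm --motion '[0.4,0,0.002,0,0,0,0,0.4,0,0.004,0,0,0,0,0.4,0,0.006,0,0,0,0,0.4,0,0.008,0,0,0,0,0.4,0,0.01,0,0,0,0]'

```text
t: 13.85
tool_pos: [0.5141, -0.0373, 0.0838]
orientation: [-2.062, -2.37, 0.001]
force: [-2.7, -1.0, 0.4]
opening: 0.0373
```

jog_arm --motion '[0.4,0,0.002,0,0,0,0,0.4,0,0.004,0,0,0,0,0.4,0,0.006,0,0,0,0]'

```text
t: 14.15
tool_pos: [0.5171, -0.0369, 0.0837]
orientation: [-2.062, -2.37, 0.001]
force: [-3.0, -0.8, 0.2]
opening: 0.0374
```

```bash
python3 -c "
from h import *
st()"
```

```text
t 14.15 stage mm [-55.63   3.49  83.74] Fstage [-3.1  -0.41  0.25] open 0.0374 toolx/stage deg 90.07 tilt [-0.0004 -0.0004]
```

jog_arm --motion '[0.4,0,0.002,0,0,0,0,0.4,0,0.004,0,0,0,0,0.4,0,0.006,0,0,0,0,0.4,0,0.008,0,0,0,0]'

```text
t: 14.55
tool_pos: [0.521, -0.0363, 0.0837]
orientation: [-2.061, -2.37, 0.001]
force: [-4.1, -1.3, 2.9]
opening: 0.0373
```

jog_arm --motion '[0.4,0,0.002,0,0,0,0,0.4,0,0.004,0,0,0,0,0.4,0,0.006,0,0,0,0]'

```text
t: 14.85
tool_pos: [0.5241, -0.0359, 0.0837]
orientation: [-2.061, -2.37, 0.001]
force: [-3.5, -0.8, 2.1]
opening: 0.0376
```

```bash
python3 -c "
from h import *
st()
a=read_camera('scene')['frame'][190:300,220:340,::-1]
cv2.imwrite('pics/e.png',cv2.resize(a,None,fx=5.4,fy=5.4,interpolation=cv2.INTER_NEAREST))
"
```

```text
t 14.85 stage mm [-48.59   3.52  83.7 ] Fstage [-3.54 -0.36  2.12] open 0.0376 toolx/stage deg 90.07 tilt [-0.0007 -0.0004]
```

View pics/e.png

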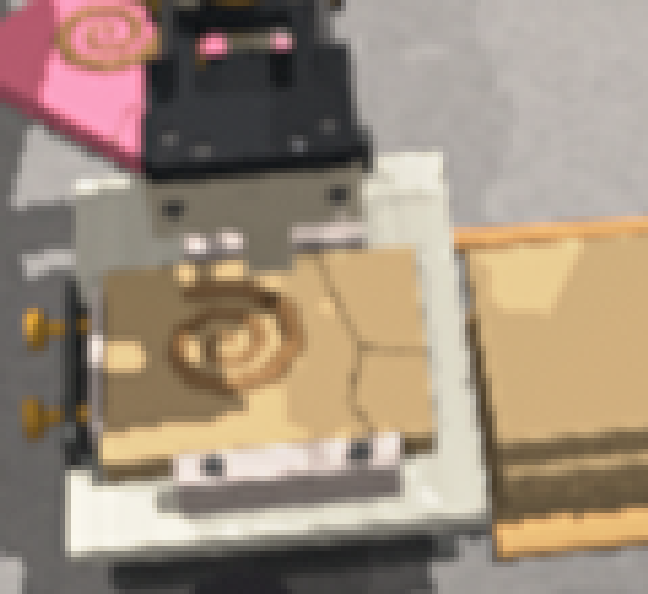

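jog_arm --motion '[0.4,0,0.001,0,0,0,0,0.4,0,0.002,0,0,0,0,0.4,0,0.003,0,0,0,0]'

```text
t: 15.2
tool_pos: [0.5258, -0.0357, 0.0837]
orientation: [-2.062, -2.37, 0.001]
force: [-4.2, -1.1, 1.8]
opening: 0.0372
```

jog_arm --motion '[0.4,0,0.001,0,0,0,0,0.4,0,0.002,0,0,0,0]'

```text
t: 15.4
tool_pos: [0.5268, -0.0356, 0.0837]
orientation: [-2.062, -2.37, 0.001]
force: [-3.4, 0.1, 3.0]
opening: 0.0374
```

jog_arm --motion '[0.4,0,0.001,0,0,0,0,0.4,0,0.002,0,0,0,0]'

```text
t: 15.6
tool_pos: [0.5278, -0.0354, 0.0837]
orientation: [-2.062, -2.37, 0.001]
force: [-5.2, -1.0, 2.0]
opening: 0.0373
```

jog_arm --motion '[0.4,0,0.001,0,0,0,0,0.4,0,0.002,0,0,0,0]'

```text
t: 15.8
tool_pos: [0.5286, -0.0353, 0.0837]
orientation: [-2.061, -2.37, 0.002]
force: [-7.2, -0.9, 4.6]
opening: 0.0372
```

jog_arm --motion '[0.4,0,0.001,0,0,0,0,0.4,0,0.002,0,0,0,0]'

```text
t: 16.0
tool_pos: [0.5287, -0.0353, 0.0835]
orientation: [-2.06, -2.369, 0.004]
force: [-9.4, -1.1, 5.6]
opening: 0.0373
```

```bash
python3 -c "
from h import *
st()"
```

```text
t 16.0 stage mm [-43.93   3.51  83.48] Fstage [-9.47  0.18  5.64] open 0.0373 toolx/stage deg 90.08 tilt [-0.0032 -0.0006]
```

jog_arm --motion '[0.4,0,0.002,0,0,0,0,0.4,0,0.002,0,0,0,0,0.4,0,0.002,0,0,0,0]'

```text
t: 16.3
tool_pos: [0.5287, -0.0352, 0.0832]
orientation: [-2.059, -2.368, 0.007]
force: [-8.9, -2.0, 5.4]
opening: 0.0375
```

```bash
python3 -c "
from h import *
st()"
```

```text
t 16.3 stage mm [-43.98   3.55  83.2 ] Fstage [-9.14 -0.75  5.37] open 0.0375 toolx/stage deg 90.08 tilt [-0.0056 -0.0008]
```

jog_arm --motion '[0.4,0,-0.01,0,0,0,0,0.4,0,-0.02,0,0,0,0,0.4,0,-0.02,0,0,0,0,0.4,0,-0.02,-0.08,0,0,0,0.4,0,-0.02,-0.16,0,0,0,0.4,0,-0.02,-0.2,0,0,0,0.4,0.1,-0.02,-0.24,0,0,0,0.4,0.2,-0.02,-0.24,0,0,0]'

```text
t: 17.1
tool_pos: [0.5082, 0.0589, 0.2069]
orientation: [2.065, 2.366, 0.001]
force: [1.1, 0.1, 0.1]
opening: 0.0372
```

jog_arm --motion '[0.4,0.1,-0.05,0,0,0,0,0.4,0.2,-0.1,0,0,0,0,0.4,0.3,-0.15,0,0,0,0,0.4,0.4,-0.2,0,0,0,0,0.4,0.4,-0.2,0,0,0,0]'

```text
t: 17.6
tool_pos: [0.3801, 0.2465, 0.2071]
orientation: [2.062, 2.369, 0.004]
force: [0.6, 0.2, 0.7]
opening: 0.0372
```

Run:
```python
from h import *
st()
for n in("scene","top"):
    c=read_camera(n); im=c["frame"]; cv2.imwrite(f"pics/f_{n}.png",im[:,:,::-1])
    x0,x1,y0,y1=(220,385,190,310) if n=="scene" else (255,425,180,310)
    cv2.imwrite(f"pics/fc_{n}.png",cv2.resize(im[y0:y1,x0:x1,::-1],None,fx=4.5,fy=4.5,interpolation=cv2.INTER_CUBIC))
```

```text
t 17.6 stage mm [-152.38  303.06  207.12] Fstage [0.59 0.1  0.75] open 0.0372 toolx/stage deg 90.01 tilt [0.002  0.0014]
```

View pics/fc_scene.png

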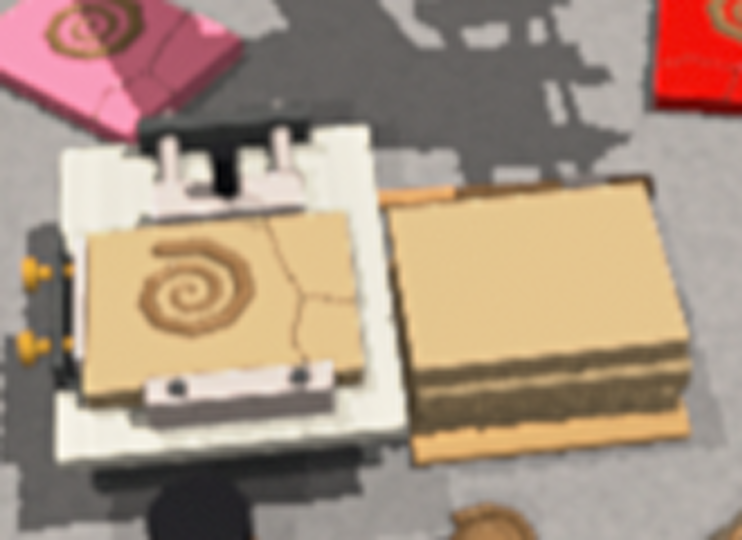

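View pics/fc_top.png

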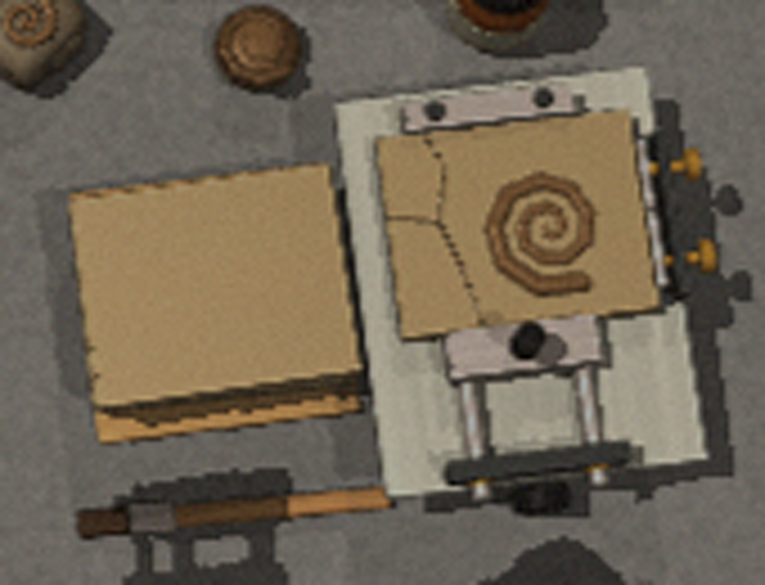

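Run:
```python
from h import *
for n in("scene","top"):
    c=read_camera(n); im=c["frame"]; hsv=cv2.cvtColor(im,cv2.COLOR_RGB2HSV)
    roi=np.zeros(im.shape[:2],np.uint8)
    if n=="scene": roi[205:290,236:305]=1
    else: roi[200:260,336:405]=1
    m=cv2.inRange(hsv,(12,50,115 if n=="top" else 185),(24,150,255))*roi
    m=cv2.morphologyEx(m,cv2.MORPH_CLOSE,np.ones((5,5)))
    q=quad(m); P=plane(c,q,.0685)
    print(n,np.round(q,1).tolist(),np.round([w2s(p)[:2]*1000 for p in P],1).tolist(),np.round(np.degrees([np.arctan2(*(np.roll(P,-1,0)-P)[i,1::-1])-YAW for i in range(len(P))]),2),w2s(P.mean(0))*1000)
```

```text
scene [[296.2, 237.0], [300.1, 268.9], [238.8, 275.0], [239.1, 241.5]] [[-43.3, 58.0], [44.8, 58.1], [45.6, -60.9], [-44.7, -60.5]] [ 6.0000e-02 -8.9620e+01 -1.8022e+02  8.9330e+01] [ 0.60242078 -1.31539604 68.5       ]
top [[394.0, 204.4], [399.9, 247.4], [344.8, 254.1], [338.4, 211.0]] [[51.5, -59.9], [-41.0, -58.3], [-41.2, 57.3], [51.5, 58.3]] [-180.99   90.07    0.59  -90.01] [ 5.21084132 -0.63978243 68.5       ]
```

```bash
python3 -c "
from h import *
close_job(); st()"
```

```text
the job is handed in; nothing more can be done
the job is handed in; nothing more can be done
```

The slab is on the stage bed, against the end stop, and held flush to the fence by the jaw. I handed the job in at about 17.7 s.

**How it was done:** I pushed the slab's free edge with two open fingertips and slid it flat off the stack. Pushing took about 1.5 N until it met the stop. I pressed there at up to about 9 N at the tool and held about 5.5 N. Then I backed off and pushed the jaw knob toward the fence. The jaw stalled at about 9 N at the tool, which I estimate is about 5 N on the fence after jaw and slab friction. The jaw stalled close to the expected 18 mm of travel. I then moved the arm clear.

**Last checks:**
- **Slab pose:** it is square within about 0.5° on the mean of its edges; single edges read up to 1°. It sits about 1 mm from the stage's lengthwise middle, and looks flush with the fence in both views.
- **Disagreement:** the two cameras put the slab's x at +0.6 mm and +5.2 mm. Their mean of +2.9 mm is only just inside the 2.5 to 5.5 mm limit. The cameras already disagreed by about 3 mm in that direction before I moved anything, so I relied on the jaw stalling against the slab as the evidence that it is flush.
- **Lower slabs and bystanders:** they look unmoved by eye. I did not measure the lower slabs to the millimetre.

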